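# Set the variable transformer to the nominal-voltage line and switch its output on

## Robot

A 6-joint arm with a two-finger parallel gripper is mounted at the origin on the work surface. World frame = base frame: x ahead of the robot, y to its left, z up, the work surface at z = 0. Lengths are in m, angles in degrees, forces in N, time in s.
With the tool pointing down it reaches from about 0.325 to 0.9 m from the base axis. Payload 6.1 kg.
Tool frame: the origin (TCP) lies at the very end of the fingers, on their centre line; the grasp point (between the pads) lies 19 mm behind it; z points along the fingers, y is the line along which they close (so a half turn about z gives the same grasp; the last joint's range is limited). The gripper opens to 87 mm and grips with 3 to 60 N. Pads are 19 mm wide; open, the fingers measure 117 mm over their backs; the gripper's body (75 mm by 190 mm) begins 51 mm behind the grasp point.
Start: joints at [-74.777, 12.628, 87.462, -0, 79.91, -7.225], TCP at [0.239, -0.578, 0.223] pointing down, gripper open.
Joint ranges: [-170.65, 170.65], [-52.31, 119.04], [5.05, 147.46], [-71.25, 251.25], [11.57, 151.72], [-153.62, 153.62]. Speed limits (degrees/s): [147.25, 147.25, 172.46, 180, 180, 180].

## Interface

Orientations are given as [roll, pitch, yaw] about the fixed x, y, z axes, in that order (R = Rz(yaw) Ry(pitch) Rx(roll)).
In Python, from station import arm, cams gives the robot as it stands.
- The arm moves only by the shell command python3 -m handwheel 'ROWS' [OPENING] [FORCE]. ROWS is JSON, a list that holds one entry, the list of rows, each a list of 6 numbers: the shift along the world's x, y, z in cm, then the turn, a rotation vector about the world's x, y, z in rad. A call has 1 to 10 rows; each row is the pose to reach, as a shift and turn from the pose commanded when the call began; what a row does not reach only later rows make up. A row lasts 1/12 s, in which the tool goes at most 41.7 mm and 7.16 degrees, less where a joint would pass 70% of its speed; a pose out of reach is approached as far as the arm can. A call with a gripper value outside its range is refused whole. OPENING is the finger opening in cm, from 0 to 8.7, set as the call begins (- or left out, the last holds). The fingers move at their own pace and stop on an object; FORCE is the grip in N (left out, the last holds). Time passes only in rows, so rows that repeat a pose let the fingers close. It gives the time, the measured TCP pose, the force, the opening and the grip force at its end, in the units of the state.
- arm.state(): the state, without advancing time (a new reading comes with each control period).
- cams.grab_frame(name): name is "scene" or "top" or "wrist"; returns (picture, depth): 420x560x3 uint8, red, green, blue; 420x560 float32, m along the optical axis (not along the pixel's ray), 0 where there is no reading.
- cams.camera_info(name): a dict with "K" (3x3 intrinsics, pixels), "dist" ([k1, k2, p1, p2, k3] as OpenCV has them; the pictures are not rectified), "R" (3x3) and "t" (3): a world point X has camera coordinates R X + t; the wrist camera has in their place "hand_eye" (4x4, takes a point from camera to tool coordinates, whose origin is the TCP and whose axes are the flange's). Camera axes: x right, y down, z forward; pixel columns grow to the right and rows downward; lengths in m; the calibration is good to about 2 mm. A picture is of the moment at which its call begins: read the wrist's pose just before it. camera_info takes no time and is no camera call.
- arm.hand_in(): hands the job in; it is judged then, once.
The state is a dict: "time_s": time; "joint_pos": joint angles; "qd": joint speeds; "effort": joint torques, N m; "position": TCP position; "tcp_rot": TCP orientation; "force": force on the tool from outside, world axes, zero at the start; "moment": the same for the moment, N m; "opening": opening from 0.0 (shut) to 1.0 (fully open); "grip_force": force on a finger pad.
Only numpy, scipy, OpenCV 4.12 (cv2) and the standard library are available. Lean on these libraries where they do the work, as an engineer would, in place of code of your own. Each camera call takes 0.05 s, during which the arm holds its last target. There are 200 camera calls.

## Task

On the variable transformer, push the dial round by its pointer bar with a fingertip until its white index mark lines up with the one long, thick line of the scale; do not pinch the bar. Only then press the raised far end of the black rocker switch down, so that the output is switched fully on, and leave the dial on its line. Do not shift or lift anything else that lies on the bench or on the transformer.

Things in the scene. Friction and masses are not known exactly. Their poses are not given: they have to be found in the camera images.
- transformer: Fixed grey bench variable transformer, 200 mm (x) by 280 mm (y), deck 130 mm above the bench. Origin: centre of its underside on the bench; x from its front (robot side) to its back, y to its left, z up. On the deck: the dial's axis at x 0, y +45 mm; the rocker at x -45, y -95 mm; sockets, lamp and fuse cap (under 10 mm tall) behind the rocker.
- dial (a joint): Turn of the dial, rad: 0 = index on the zero line, growing clockwise seen from above; stops at 0 and 5.236. At 4.817 the index meets the target line; it starts below that (turn clockwise). Stiff, 0.09 N m (3 N at 34 mm from the axis); stays where left. In the transformer's frame the index points 150 degrees minus this angle, counter-clockwise from x.
- dial_hub (a point): On the dial's axis, top of its 34 mm wide hub, 171 mm above the bench. Black skirt 112 mm across, top at 140 mm, carrying an upright grey bar through the axis, 140 to 169 mm above the bench: 44 mm long from the axis to the index end, 40 mm to the tail, 20 mm thick at the tail tapering to 10 mm at the index end. Either end may be pushed sideways, 25 to 40 mm from the axis.
- index (a point): Outer end of the dial's white index line, at the skirt's edge, 56 mm from the axis, 140 mm above the bench. The line goes on along the top of the bar at that end.
- line (a point): Inner end of the target line, 58 mm from the dial's axis, 132 mm above the bench. It is the longest and thickest black line (25 by 3 mm) on the white scale plate (168 mm across, 2 mm thick) around the dial: two short steps before the clockwise end of the scale. The other lines, 7 to 12 mm long, stand every 12 degrees.
- rocker (a joint): Tilt of the rocker switch, rad: 0 = off (its far end proud), 0.30 = fully on (its far end pressed down). It turns about a line along the transformer's y; stiff, about 0.03 N m, some 3 N pressed at its end; it stays where it is left.
- rocker_end (a point): On top of the proud far half of the rocker, 11.5 mm behind its pivot, 142 mm above the bench when off, 138.5 mm when on: press straight down here, it gives 3.5 mm. Black rocker, 34 mm long along the transformer's x, 22 mm wide, in a flat bezel 3 mm high.
- fuse_pot: Small round pot with a lid, 25 mm across, 30 mm tall, loose on the deck by its front left corner; leave alone. Origin at its underside.
- adapter: Small black plug adapter, 45 by 22 by 16 mm, loose on the deck by its back left corner; leave alone. Origin at its underside.
- multimeter: Hand multimeter lying on the bench, 170 by 80 by 46 mm; leave alone. Origin at its underside.
- switch_box: Aluminium switch box with coaxial sockets, 60 by 126 by 50 mm; leave alone. Origin at its underside.
- solder_reel: Metal reel, 60 mm across, 45 mm tall; leave alone. Origin at its underside.
- screwdriver: Screwdriver lying on the bench, 190 mm long, 26 mm thick; leave alone. Origin at its middle, on the bench.
- disk_motor: Disk motor with a copper-coloured platter, 95 mm across, 32 mm tall; leave alone. Origin at its underside.

How it is judged (in metres and radians):
On the way, in this order (a step that is already met when the one before it is completed fails the run):
1. the dial stands on the long line while the switch is still off, and is let go (value of joint dial between 4.757 and 4.877 rad and value of joint rocker below 0.08 rad and contact force between dial and the fingers below 0.2 N), for 0.3 s.
2. the output is switched on (value of joint dial between 4.757 and 4.877 rad and value of joint rocker above 0.23 rad), for 0.2 s.
At the end, for the whole second after the job is handed in: The dial's index is within 0.06 rad (about 3.4 mm at the scale) of the long line, and the rocker is fully on (more than 0.23 of its 0.30 rad) (all of step 2); the robot touches nothing.
It fails at once if the output is switched on while the dial is off its line (value of joint rocker above 0.15 rad and not (value of joint dial between 4.757 and 4.877 rad)).
It fails at once if the pointer bar is pinched from both sides (contact force between each of dial_c3, dial_c4 and the fingers above 1 N).
It fails at once if something else on the bench or the deck is shifted or lifted by more than 15 mm (distance of any of fuse_pot, adapter, multimeter, switch_box, solder_reel, screwdriver, disk_motor from where it was at the start of the episode above 0.015 m).
It also fails if it takes over 42 s, if anything falls off the work surface, if the arm or the gripper's body presses on something with over 40 N, if the wrist force passes 120 N, or if a joint passes its speed limit or range.

## Working session

There is one attempt and no reset: what is moved stays moved. The work goes in short steps, Python scripts to look and compute and a shell command to move; the robot and the scene stay as the last step left them, time stands still between calls to the robot, and variables do not carry over. Pictures are saved under pics/ and viewed, at most 10 in all, crops included, and the job is handed in when it is done.

```bash
mkdir -p pics; ls; python3 - <<'E'
from station import arm,cams
import cv2,numpy as np
for n in("top","scene"):
    p,d=cams.grab_frame(n); cv2.imwrite(f"pics/{n}0.png",p[:,:,::-1]); np.savez(f"{n}0.npz",p=p,d=d)
    print(n,cams.camera_info(n))
print(arm.state())
E
```

```text
pics
top {'K': array([[513.9409244 ,   0.        , 281.48019648],
       [  0.        , 513.9409244 , 202.12988206],
       [  0.        ,   0.        ,   1.        ]]), 'dist': array([-0.1507221,  0.       ,  0.       ,  0.       ,  0.       ]), 'R': array([[ 2.41005834e-02, -9.99707729e-01,  1.90226725e-03],
       [-9.95958199e-01, -2.41747919e-02, -8.65034395e-02],
       [ 8.65241440e-02,  1.90204696e-04, -9.96249736e-01]]), 't': array([-0.00954374,  0.5119847 ,  1.36780461])}
scene {'K': array([[511.41062387,   0.        , 279.38161189],
       [  0.        , 511.41062387, 208.40705466],
       [  0.        ,   0.        ,   1.        ]]), 'dist': array([-0.19414545,  0.        ,  0.        ,  0.        ,  0.        ]), 'R': array([[ 0.23239764,  0.97259176, -0.00752422],
       [ 0.70088358, -0.1728275 , -0.69202085],
       [-0.67435417,  0.15555041, -0.7218383 ]]), 't': array([-0.11280512, -0.26287182,  1.70775709])}
{'time_s': 0.1, 'joint_pos': array([-7.47771782e+01,  1.26695120e+01,  8.75184827e+01, -2.61863780e-04,
        7.99081722e+01, -7.22349404e+00]), 'qd': array([-0.05410875, -0.12153401, -0.00696853, -0.00161949,  0.02685707,
       -0.0683502 ]), 'effort': array([ 7.77651749e-04, -4.95944130e+01, -3.88519156e+01,  7.03119440e-02,
        5.15872648e-02, -5.46608067e-05]), 'position': array([ 0.23850377, -0.57712095,  0.22156644]), 'tcp_rot': array([-1.79904564e+02, -1.18363305e-02,  2.24463521e+01]), 'force': array([ 0.71001665, -0.52920278,  0.28309711]), 'moment': array([0.01013389, 0.00808587, 0.02844563]), 'grip_force': 0.0, 'opening': 1.000570092173142}
```

View pics/top0.png

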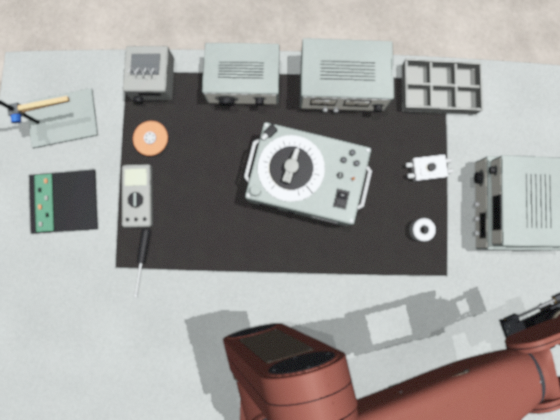

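View pics/scene0.png

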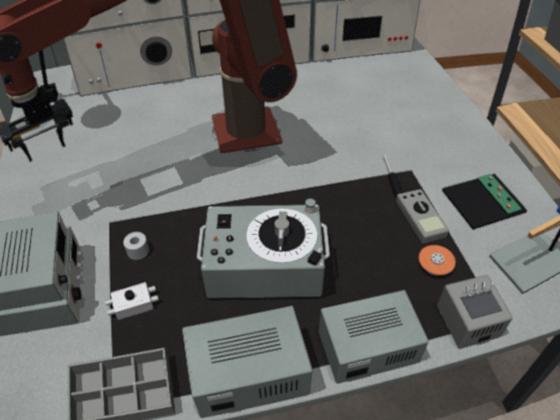

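The top view shows the dial at about (291,168), the rocker at about (342,198), and the transformer turned slightly. I'll measure these with masks and an enlarged crop.

```bash
cat > h.py <<'E'
import numpy as np,cv2
from station import arm,cams
from scipy.spatial.transform import Rotation as Ro
def pose(n,st=None):
    c=cams.camera_info(n)
    if n!="wrist": return c,c["R"].T,-c["R"].T@c["t"]
    H=np.array(c["hand_eye"]); r=Ro.from_euler("xyz",st["tcp_rot"],degrees=True).as_matrix()
    return c,r@H[:3,:3],r@H[:3,3]+st["position"]
def cast(n,uv,z,st=None):
    c,R,o=pose(n,st)
    q=cv2.undistortPoints(np.float64(uv).reshape(-1,1,2),c["K"],c["dist"]).reshape(-1,2)
    d=np.c_[q,np.ones(len(q))]@R.T
    return o+d*((z-o[2])/d[:,2])[:,None]
def proj(n,X,st=None):
    c,R,o=pose(n,st)
    return cv2.projectPoints((np.float64(X).reshape(-1,3)-o)@R,np.zeros(3),np.zeros(3),c["K"],c["dist"])[0].reshape(-1,2)
E
python3 - <<'E'
from h import *
ims=[]
for n,(a,b,c,d) in dict(top=(115,230,235,380),scene=(190,305,190,335)).items():
    p=np.load(n+"0.npz")["p"]
    ims.append(cv2.resize(p[a:b,c:d],None,fx=2.7*2,fy=2.6,interpolation=3) if 0 else cv2.resize(p[a:b,c:d],(580,460)[0:2] if 0 else (399,316),interpolation=cv2.INTER_CUBIC))
    g=p.min(2).astype(int); m=np.uint8((g>195)*255); 
    w=np.zeros_like(m); w[a:b,c:d]=m[a:b,c:d]
    w=cv2.morphologyEx(w,cv2.MORPH_CLOSE,np.ones((3,3),np.uint8))
    cs,_=cv2.findContours(w,cv2.RETR_EXTERNAL,cv2.CHAIN_APPROX_NONE)
    k=max(cs,key=cv2.contourArea); h=k[:,0].astype(float)
    X=cast(n,h,.132)[:,:2]
    (cx,cy),r=cv2.minEnclosingCircle(np.float32(X)); e=cv2.fitEllipse(np.float32(X*1000))
    print(n,cv2.boundingRect(k),"circle",cx,cy,r,"ell",e)
    k2=np.uint8((p.max(2)<60)*255); z=np.zeros_like(k2); z[a:b,c:d]=k2[a:b,c:d]
    nn,l,s,ce=cv2.connectedComponentsWithStats(z)
    for i in range(1,nn):
        if s[i,4]>25: print(s[i],ce[i],cast(n,ce[i],.138)[0])
cv2.imwrite("pics/crop0.png",np.hstack(ims)[:,:,::-1])
E
```

```text
top (250, 128, 121, 95) circle 0.578710675239563 -0.07116122543811798 0.15772517025470734 ell ((576.3751831054688, -72.01819610595703), (210.6803741455078, 321.2664489746094), 169.02781677246094)
[361 115  12   3  31] [366.38709677 115.90322581] [ 0.72681846 -0.20729805  0.138     ]
[ 235  134  116   96 1129] [269.2081488  197.53941541] [0.51269547 0.03352525 0.138     ]
scene (247, 209, 70, 53) circle 0.5865294933319092 -0.018333332613110542 0.08320683240890503 ell ((586.8309936523438, -18.300352096557617), (163.0800323486328, 164.27012634277344), 179.33419799804688)
[ 190  190  145  115 4337] [267.82776113 251.44938898] [ 0.63656891 -0.06225344  0.138     ]
[217 215  14  13 154] [223.74675325 220.94155844] [ 0.51876209 -0.14545613  0.138     ]
[260 217  19  34 438] [269.18493151 234.06392694] [ 0.58590274 -0.04767742  0.138     ]
[282 217  22  34 510] [292.49803922 234.83921569] [0.60137194 0.00511037 0.138     ]
[321 228   4  27  46] [322.7826087  241.32608696] [0.63766226 0.06864621 0.138     ]
[308 251  13  14 120] [314.13333333 257.725     ] [0.67951226 0.03563315 0.138     ]
```

View pics/crop0.png

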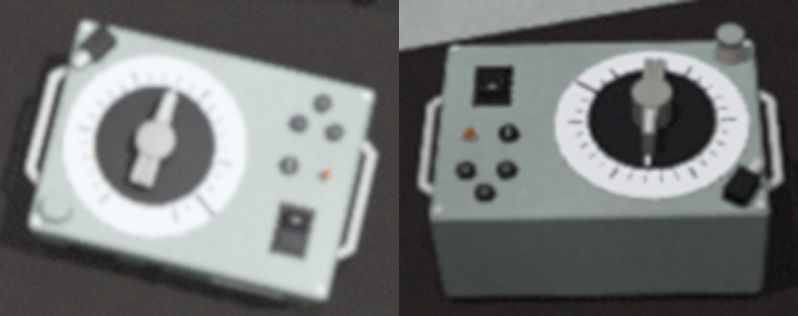

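The upscaled crops show the index pointing away from the robot and slightly right. The long line is at right-front (205,205 in the left crop), as expected. I'll move over the transformer for a near look.

```bash
python3 -m handwheel '[[[0,0,4,0,0,0],[0,0,8,0,0,0.1],[2,3,10,0,0,0.2],[4,6.3,12,0,0,0.3],[6,9.5,14,0,0,0.4],[8,12.7,15,0,0,0.5],[10,16,16,0,0,0.6],[12,19,16,0,0,0.7],[14,22,16,0,0,0.8],[16,25,16,0,0,0.84]]]' 0 && python3 -m handwheel '[[[1.8,3,0,0,0,0],[3.6,6,0,0,0,0],[5.4,9,0,0,0,0],[7,12,0,0,0,0],[9,15,0,0,0,0],[11,18,0,0,0,0],[13,21,0,0,0,0],[14,24,0,0,0,0],[15,26,0,0,0,0],[15,26,0,0,0,0]]]' 0
python3 - <<'E'
from h import *
st=arm.state(); p,d=cams.grab_frame("wrist"); cv2.imwrite("pics/w1.png",p[:,:,::-1]); np.savez("w1.npz",p=p,d=d,st=st)
print(st["position"],st["tcp_rot"],st["joint_pos"]);print(cams.camera_info("wrist")["hand_eye"])
print(proj("wrist",[[.587,-.018,.171],[.519,-.1455,.142]],st))
E
```

```text
time_s: 0.93
position: [0.3992, -0.326, 0.3826]
tcp_rot: [180.0, 0.0, 70.9]
force: [0.8, -1.4, -0.3]
opening: 0.322
grip_force: 0.0
time_s: 1.77
position: [0.5496, -0.0637, 0.3818]
tcp_rot: [-179.9, -0.1, 70.8]
force: [-1.0, -0.3, -0.1]
opening: 0.009
grip_force: 0.0
[ 0.54963091 -0.06365887  0.38177326] [-1.79927790e+02 -9.79995641e-02  7.08413389e+01] [-14.83797462  -0.30717471  84.66092097   0.10367577  95.71086635
   4.33088318]
[[-1.77623457e-04 -9.54712575e-01 -2.97529609e-01  8.21241591e-02]
 [ 9.99999984e-01 -1.72355214e-04 -4.39410526e-05  5.93240225e-05]
 [-9.32970408e-06 -2.97529613e-01  9.54712590e-01 -1.62844223e-01]
 [ 0.00000000e+00  0.00000000e+00  0.00000000e+00  1.00000000e+00]]
[[297.83992436 131.03107851]
 [277.73700314 241.39396366]]
```

View pics/w1.png

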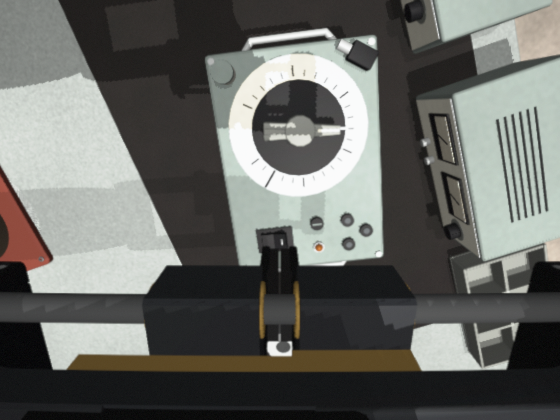

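The wrist view shows the dial centre at about (300,130), index tip at (345,129), long line at about (269,181), and rocker at about (272,240) beside the fingertip.

```bash
cat > m.py <<'E'
from h import *
def line_long(p,st,c,yaw=None):
    g=cv2.GaussianBlur(cv2.cvtColor(p,cv2.COLOR_RGB2GRAY),(3,3),0)
    A=np.radians(np.arange(-180,180,.25))
    def ring(r,z): 
        X=np.c_[c[0]+r*np.cos(A),c[1]+r*np.sin(A),np.full(len(A),z)]
        uv=proj("wrist",X,st).astype(np.float32)
        return cv2.remap(g,uv[:,:1],uv[:,1:],1)[:,0].astype(float)
    return np.degrees(A),ring
E
python3 - <<'E'
from m import *
f=np.load("w1.npz",allow_pickle=True);p=f["p"];st=f["st"].item()
hsv=cv2.cvtColor(p,cv2.COLOR_RGB2HSV)
m=np.uint8((p.min(2)>200)*255); m[:, :215]=0; m[205:]=0; m[:, 375:]=0;m[:48]=0
m=cv2.morphologyEx(m,cv2.MORPH_CLOSE,np.ones((5,5)))
k=max(cv2.findContours(m,0,1)[0],key=cv2.contourArea); print(cv2.boundingRect(k))
X=cast("wrist",cv2.convexHull(k)[:,0],.132,st)[:,:2]*1000
e=cv2.fitEllipse(np.float32(X)); print(e); c=np.array(e[0])/1000
A,ring=line_long(p,st,c)
# deep dark on r=74..80 : only long line
v=np.mean([ring(r,.132) for r in (72,75,78)] if 0 else [ring(r/1000,.132) for r in (73,75,77,79)],0)
i=v.argmin(); w=np.where(np.abs(A-A[i])<6)[0]; b=np.clip(np.median(v)-30-v,0,None)
print("line",A[i],v[i],np.average(A[w],weights=b[w]+1e-9), np.sort(v)[:5])
for r in (.045,.048,.05,.053):
    v=ring(r,.140); i=v.argmax(); w=np.abs(A-A[i])<8; b=np.clip(v-120,0,None)
    print("index",r,A[i],v[i],np.average(A[w],weights=b[w]))
# rocker in depth/dark
n,l,s,ce=cv2.connectedComponentsWithStats(np.uint8(p.max(2)<75)*255 if 0 else np.uint8(p.max(2)<75))
for i in range(1,n):
    if s[i,4]>40 and 230<ce[i][0]<380 and 40<ce[i][1]<262: print(s[i],ce[i],cast("wrist",ce[i],.136,st)[0])
# yaw of body from deck corners by edges in image
E
```

```text
(221, 53, 154, 152)
((589.9849853515625, -36.54680252075195), (182.97805786132812, 229.20338439941406), 21.61053466796875)
line 80.75 179.0 80.90281899101264 [179.   180.   180.25 181.5  183.25]
index 0.045 -136.5 251.0 -136.36352882580002
index 0.048 -148.5 251.0 -148.13149307405433
index 0.05 -150.75 251.0 -149.82401483204885
index 0.053 -165.5 251.0 -165.42952475988525
[     0      0    560    420 115234] [276.00275092 241.69489907] [ 0.51582785 -0.14752318  0.136     ]
[251  36  77  14 316] [288.86392405  42.0221519 ] [0.60916474 0.07518855 0.136     ]
[ 253   80   82   63 2387] [288.98617512 105.16966904] [0.58747103 0.01071534 0.136     ]
```

```bash
cat > meas.py <<'E'
from m import *
import sys
def run(p,st,cpx,R=56,c=None):
    g=p.max(2)
    if c is None:
        yy,xx=np.mgrid[:420,:560]; m=np.uint8((g<110)&(np.hypot(xx-cpx[0],yy-cpx[1])<R)*1)
        n,l,s,ce=cv2.connectedComponentsWithStats(m); big=np.isin(l,[i for i in range(1,n) if s[i,4]>300])
        pts=np.argwhere(big)[:,::-1].astype(np.int32)
        h=cv2.convexHull(pts)[:,0]
        X=cast("wrist",h,.140,st)[:,:2]*1000
        e=cv2.fitEllipse(np.float32(X)); print("skirt",e); c=np.array(e[0])/1000
    A,ring=line_long(p,st,c)
    v=np.mean([ring(r/1000,.132) for r in (72,74,76,78,80)],0)
    w0=(A>-175)&(A<-100); i=np.where(w0,v,999).argmin(); w=np.abs(A-A[i])<5; b=np.clip(200-v,0,None)
    L=np.average(A[w],weights=b[w]+1e-9); print("line",A[i],v[i],L)
    for r in (.047,.049,.051,.053):
        v=ring(r,.140); i=v.argmax(); w=np.abs(A-A[i])<8; b=np.clip(v-110,0,None)
        print("index",r,A[i],v[i],np.average(A[w],weights=b[w]+1e-9))
    return c,L
E
python3 - <<'E'
from meas import *
f=np.load("w1.npz",allow_pickle=True);p=f["p"];st=f["st"].item()
c,L=run(p,st,(300,128)); yaw=L+126; print(c,"yaw",yaw)
y=np.radians(yaw); M=np.array([[np.cos(y),-np.sin(y)],[np.sin(y),np.cos(y)]])
o=c-M@[0,.045]; rp=o+M@[-.045,-.095]; re=o+M@[-.0335,-.095]; print("origin",o,"pivot",rp,"end",re)
print(proj("wrist",[[*rp,.138],[*re,.142]],st))
E
```

```text
skirt ((589.023193359375, -17.986858367919922), (109.2783432006836, 109.46487426757812), 164.95481872558594)
line -138.25 154.2 -138.19538249483855
index 0.047 -21.0 244.0 -20.834219695582323
index 0.049 -18.25 231.0 -20.128330819477544
index 0.051 -18.25 236.0 -18.354496738114364
index 0.053 -18.25 237.0 -18.247129306041032
[ 0.58902319 -0.01798686] yaw -12.195382494838555
origin [ 0.57951712 -0.06197134] pivot [ 0.51546427 -0.1453214 ] end [ 0.52670475 -0.14775073]
[[275.17342262 240.90880995]
 [283.88305136 241.11005418]]
```

```bash
python3 -m handwheel '[[[2.7,2,0,0,0,0],[5.4,4,0,0,0,0],[8,5.8,0,0,0,0.01],[8,5.8,-4,0,0,0.01],[8,5.8,-8,0,0,0.01],[8,5.8,-12,0,0,0.01],[8,5.8,-15,0,0,0.01],[8,5.8,-17,0,0,0.01],[8,5.8,-18,0,0,0.01],[8,5.8,-18,0,0,0.01]]]' 0
python3 -m handwheel '[[[0,0,-1,0,0,0],[0,0,-2,0,0,0],[0,0,-3,0,0,0],[0,0,-4,0,0,0],[0,0,-4.6,0,0,0],[0,0,-5.1,0,0,0],[0,0,-5.1,0,0,0],[0,0,-5.1,0,0,0]]]' 0
python3 - <<'E'
from h import *
st=arm.state(); P=st["position"]; print(P,st["tcp_rot"])
p,d=cams.grab_frame("wrist"); cv2.imwrite("pics/w2.png",p[:,:,::-1])
c=np.array([.589,-.018])
def W(a,off,r=.035):
    a=np.radians(a); return c+r*np.array([np.cos(a),np.sin(a)])+off*np.array([-np.sin(a),np.cos(a)])
print("contact",(W(-18.5,.0155)-P[:2])*100)
a0=-18.5
for i in range(0,25):
    a=a0-5*i; print(a,i,np.round((W(a,.0155)-P[:2])*100,2),round(np.radians(-5*i),3))
E
```

```text
time_s: 2.65
position: [0.6266, -0.0106, 0.1992]
tcp_rot: [-179.7, 0.1, 71.1]
force: [-0.9, -0.2, -0.8]
opening: 0.005
grip_force: 0.0
time_s: 3.32
position: [0.6286, -0.0095, 0.1513]
tcp_rot: [-180.0, 0.0, 71.2]
force: [0.8, 0.3, -0.3]
opening: 0.001
grip_force: 0.0
[ 0.62856066 -0.00953585  0.15130357] [-1.79972312e+02  4.44934919e-03  7.11574394e+01]
contact [-0.14511091 -0.48707997]
-18.5 0 [-0.15 -0.49] 0.0
-23.5 1 [-0.13 -0.82] -0.087
-28.5 2 [-0.14 -1.15] -0.175
-33.5 3 [-0.18 -1.49] -0.262
-38.5 4 [-0.25 -1.81] -0.349
-43.5 5 [-0.35 -2.13] -0.436
-48.5 6 [-0.48 -2.44] -0.524
-53.5 7 [-0.63 -2.74] -0.611
-58.5 8 [-0.81 -3.02] -0.698
-63.5 9 [-1.01 -3.29] -0.785
-68.5 10 [-1.23 -3.53] -0.873
-73.5 11 [-1.48 -3.76] -0.96
-78.5 12 [-1.74 -3.97] -1.047
-83.5 13 [-2.02 -4.15] -1.134
-88.5 14 [-2.31 -4.3 ] -1.222
-93.5 15 [-2.62 -4.43] -1.309
-98.5 16 [-2.94 -4.54] -1.396
-103.5 17 [-3.27 -4.61] -1.484
-108.5 18 [-3.6  -4.66] -1.571
-113.5 19 [-3.93 -4.67] -1.658
-118.5 20 [-4.26 -4.66] -1.745
-123.5 21 [-4.6  -4.62] -1.833
-128.5 22 [-4.92 -4.55] -1.92
-133.5 23 [-5.24 -4.45] -2.007
-138.5 24 [-5.55 -4.33] -2.094
```

View pics/w2.png

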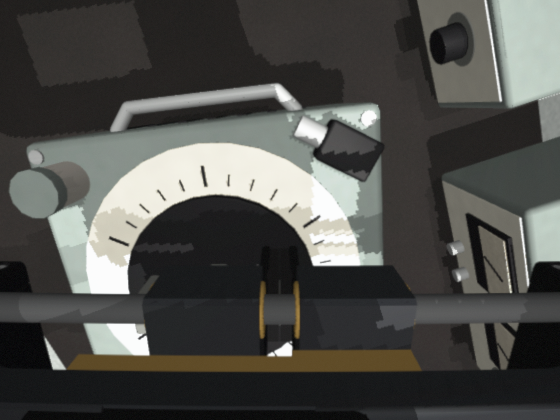

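The fingertip is down on the skirt's far-left side of the bar, with the adapter at (345,150) clear of it. I'll start pushing clockwise.

```bash
python3 -m handwheel '[[[-0.15,-0.5,0,0,0,0],[-0.13,-0.82,0,0,0,-0.087],[-0.14,-1.15,0,0,0,-0.175],[-0.18,-1.49,0,0,0,-0.262],[-0.25,-1.81,0,0,0,-0.349],[-0.35,-2.13,0,0,0,-0.436],[-0.48,-2.44,0,0,0,-0.524],[-0.63,-2.74,0,0,0,-0.611],[-0.81,-3.02,0,0,0,-0.698],[-0.81,-3.02,0,0,0,-0.698]]]' 0
python3 -m handwheel '[[[-0.2,-0.27,0,0,0,-0.087],[-0.42,-0.51,0,0,0,-0.175],[-0.67,-0.74,0,0,0,-0.262],[-0.93,-0.95,0,0,0,-0.349],[-1.21,-1.13,0,0,0,-0.436],[-1.5,-1.28,0,0,0,-0.524],[-1.81,-1.41,0,0,0,-0.611],[-2.13,-1.52,0,0,0,-0.698],[-2.46,-1.59,0,0,0,-0.785],[-2.46,-1.59,0,0,0,-0.785]]]' 0
python3 - <<'E'
from h import *
st=arm.state(); print(st["position"],st["tcp_rot"],st["force"],st["joint_pos"][5])
p,d=cams.grab_frame("top"); cv2.imwrite("pics/t3.png",cv2.resize(p[100:240,210:400,::-1],(760,560),interpolation=cv2.INTER_CUBIC))
E
```

```text
time_s: 4.2
position: [0.6214, -0.0401, 0.1523]
tcp_rot: [179.9, -0.1, 31.0]
force: [3.0, 1.1, -0.9]
opening: 0.01
grip_force: 1.7
time_s: 5.03
position: [0.5965, -0.0565, 0.1523]
tcp_rot: [180.0, -0.1, -13.9]
force: [3.1, -1.0, -1.8]
opening: 0.005
grip_force: 1.6
[ 0.59653294 -0.05645999  0.15230651] [ 1.79972965e+02 -1.36158259e-01 -1.38661771e+01] [ 3.0746031  -1.01703504 -1.7670445 ] 90.9483149769203
```

View pics/t3.png

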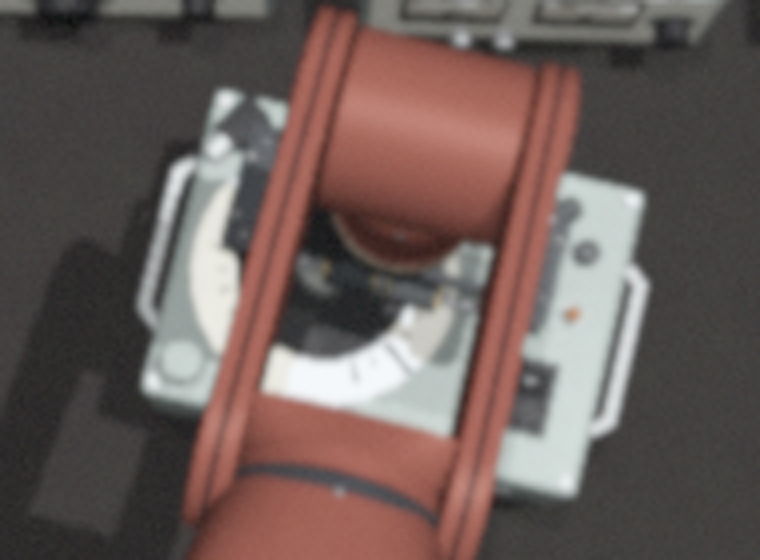

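```bash
python3 -m handwheel '[[[-0.33,-0.05,0,0,0,-0.087],[-0.66,-0.06,0,0,0,-0.175],[-0.99,-0.05,0,0,0,-0.262],[-1.33,-0.01,0,0,0,-0.349],[-1.65,0.06,0,0,0,-0.436],[-1.65,0.06,0,0,0,-0.436],[-1.65,0.06,0,0,0,-0.436],[-1.1,-0.4,0,0,0,-0.436],[-0.5,-0.9,0,0,0,-0.436],[-0.5,-0.9,0,0,0,-0.436]]]' 0
python3 -m handwheel '[[[0,0,3,0,0,0],[0,0,7,0,0,0],[0,0,11,0,0,0],[-1,1,14,0,0,0],[-2.5,3,17,0,0,0],[-4,5,20,0,0,0],[-5.5,7.5,22,0,0,0],[-7,10,23,0,0,0],[-7,10,23,0,0,0],[-7,10,23,0,0,0]]]' 0
cat > look.py <<'E'
from meas import *
n=sys.argv[1]
for i in range(1): st=arm.state(); p,d=cams.grab_frame("wrist")
print(st["time_s"],st["position"],st["tcp_rot"],st["force"])
cv2.imwrite(f"pics/{n}.png",p[:,:,::-1]); np.savez(n+".npz",p=p,st=st)
q=proj("wrist",[.589,-.018,.14],st)[0]; e=proj("wrist",[.589+.056,-.018,.14],st)[0]; print(q,e)
c,L=run(p,st,q,np.hypot(*(e-q))*1.08)
E
python3 look.py w4
```

```text
time_s: 5.92
position: [0.5918, -0.0654, 0.1514]
tcp_rot: [-180.0, 0.0, -38.7]
force: [-0.2, -0.4, 1.6]
opening: 0.004
grip_force: 0.0
time_s: 6.75
position: [0.5209, 0.0364, 0.3827]
tcp_rot: [-179.9, -0.1, -38.6]
force: [0.9, -0.4, 0.3]
opening: 0.005
grip_force: 0.0
6.75 [0.52094232 0.03641934 0.38272119] [-1.79923000e+02 -9.38482534e-02 -3.85968293e+01] [ 0.91236967 -0.37591822  0.28934009]
[279.43300886 101.27533646] [248.42988475  60.81023935]
skirt ((589.1974487304688, -18.16657066345215), (109.371337890625, 109.49394989013672), 70.15754699707031)
line -138.5 139.6 -138.4970421810703
index 0.047 -129.75 234.0 -129.21051954733193
index 0.049 -129.75 229.0 -129.83732291157128
index 0.051 -129.75 232.0 -130.01350222715766
index 0.053 -129.75 231.0 -130.11391694723275
```

View pics/w4.png

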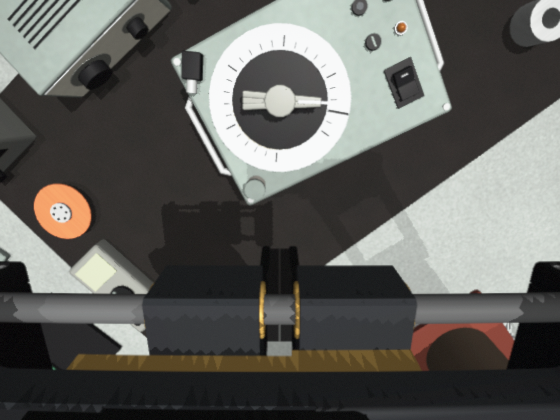

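The index at (325,102) is about 8.4° short of the long line at (340,112), so I'll go back in and push the remainder.

```bash
python3 -m handwheel '[[[2,-3,-3,0,0,0],[4,-6,-6,0,0,0],[5.5,-8,-9,0,0,0],[7,-10,-12,0,0,0],[7,-10,-15,0,0,0],[7,-10,-18,0,0,0],[7,-10,-20.5,0,0,0],[7,-10,-22,0,0,0],[7,-10,-23,0,0,0],[7,-10,-23,0,0,0]]]' 0
python3 -m handwheel '[[[-0.5,0.4,0,0,0,0],[-1,0.84,0,0,0,0],[-1.15,0.96,0,0,0,0],[-1.32,1.02,0,0,0,-0.05],[-1.5,1.08,0,0,0,-0.1],[-1.68,1.14,0,0,0,-0.147],[-1.68,1.14,0,0,0,-0.147],[-1.68,1.14,0,0,0,-0.147],[-1.1,0.6,0,0,0,-0.147],[-0.5,0,0,0,0,-0.147]]]' 0
python3 -m handwheel '[[[0,0,3,0,0,0],[0,0,7,0,0,0],[0,0,11,0,0,0],[-1,1,14,0,0,0],[-2.5,3,17,0,0,0],[-4,5,20,0,0,0],[-5.5,7,22,0,0,0],[-7,9,23,0,0,0],[-7,9,23,0,0,0],[-7,9,23,0,0,0]]]' 0
python3 look.py w5
```

```text
time_s: 7.63
position: [0.5886, -0.0652, 0.1472]
tcp_rot: [179.8, 0.4, -38.8]
force: [-0.4, 0.7, -1.2]
opening: 0.005
grip_force: 0.0
time_s: 8.47
position: [0.5863, -0.0645, 0.1522]
tcp_rot: [-180.0, 0.0, -47.1]
force: [-0.5, -0.7, 0.6]
opening: 0.002
grip_force: 0.0
time_s: 9.3
position: [0.5163, 0.0258, 0.383]
tcp_rot: [-179.9, -0.1, -47.1]
force: [0.1, 0.4, -0.3]
opening: 0.007
grip_force: 0.0
9.3 [0.51629254 0.02581441 0.38295283] [-1.79901776e+02 -1.08049772e-01 -4.70874830e+01] [ 0.14342279  0.43140066 -0.27786155]
[259.39519577 106.3127143 ] [222.80841718  71.56843719]
skirt ((589.128662109375, -18.18001365661621), (109.2519760131836, 109.37126922607422), 42.65807342529297)
line -138.75 148.2 -138.46185064938717
index 0.047 -138.25 237.0 -138.10855393125289
index 0.049 -138.25 243.0 -138.25764491099568
index 0.051 -138.25 243.0 -138.23408457248746
index 0.053 -138.25 243.0 -138.1951659451638
```

The index is within 0.3° of the line. Next I'll go to the rocker with the tool turned square to it.

```bash
python3 -m handwheel '[[[0.1,-2.5,0,0,0,0.08],[0.3,-5,0,0,0,0.16],[0.5,-8,0,0,0,0.25],[0.7,-11,-2,0,0,0.34],[0.9,-14,-4,0,0,0.43],[1.1,-16.4,-7,0,0,0.52],[1.1,-17.4,-10,0,0,0.606],[1.1,-17.4,-12,0,0,0.606],[1.1,-17.4,-13,0,0,0.606],[1.1,-17.4,-13,0,0,0.606]]]' 0
python3 - <<'E'
from h import *
st=arm.state(); print(st["position"],st["tcp_rot"])
E=np.array([.5266,-.1478,.142]); print((E-st["position"])*100)
f=np.load("w5.npz",allow_pickle=True);s=f["st"].item();p=f["p"]
x,y=np.float32(proj("wrist",E,s)[0]); o=cv2.resize(p,None,fx=4,fy=4,interpolation=cv2.INTER_CUBIC)
cv2.circle(o,(int(x*4),int(y*4)),4,(255,0,0),-1); cv2.imwrite("pics/w5c.png",o[160:640,880:1680,::-1]); print(x,y)
E
```

```text
time_s: 10.18
position: [0.525, -0.1489, 0.2471]
tcp_rot: [-179.9, 0.4, -12.6]
force: [0.0, -0.2, 0.2]
opening: 0.008
grip_force: 0.0
[ 0.52498062 -0.14892002  0.24705092] [-179.9090354     0.44523569  -12.60549281]
[  0.16193755   0.11200152 -10.50509226]
378.08514 57.85433
```

View pics/w5c.png

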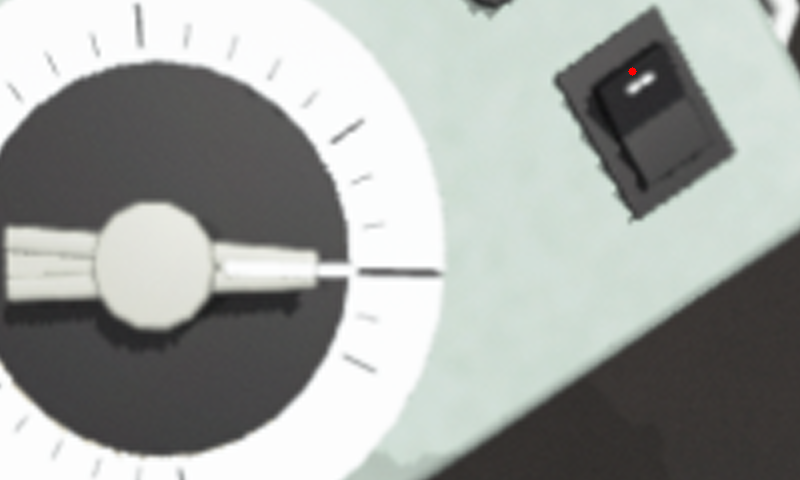

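The index sits on the long line, and the red dot (predicted press point) is on the proud far half of the rocker. I'll descend.

```bash
python3 -m handwheel '[[[0,0,-3,0,0,0],[0,0,-6,0,0,0],[0,0,-8,0,0,0],[0,0,-9,0,0,0],[0,0,-9.5,0,0,0],[0,0,-10,0,0,0],[0,0,-10,0,0,0],[0,0,-10,0,0,0],[0,0,-10,0,0,0]]]' 0; python3 -c "
from h import *
print(arm.state()['position'])"
```

```text
time_s: 10.93
position: [0.5279, -0.1491, 0.1531]
tcp_rot: [180.0, -0.1, -12.5]
force: [0.1, -0.1, -0.8]
opening: 0.002
grip_force: 0.0
[ 0.52792835 -0.14910829  0.15309832]
```

```bash
python3 -m handwheel '[[[0,0.1,-0.4,0,0,0],[0,0.1,-0.8,0,0,0],[0,0.1,-1.0,0,0,0],[0,0.1,-1.1,0,0,0],[0,0.1,-1.2,0,0,0],[0,0.1,-1.3,0,0,0],[0,0.1,-1.4,0,0,0],[0,0.1,-1.5,0,0,0],[0,0.1,-1.5,0,0,0],[0,0.1,-1.5,0,0,0]]]' 0
```

```text
time_s: 11.77
position: [0.5278, -0.1481, 0.1385]
tcp_rot: [180.0, -0.1, -12.5]
force: [-1.2, 0.9, 13.2]
opening: 0.002
grip_force: 6.3
```

```bash
python3 -m handwheel '[[[0,0,-0.05,0,0,0],[0,0,-0.05,0,0,0],[0,0,-0.05,0,0,0]]]' 0
python3 -m handwheel '[[[0,0,2,0,0,0],[0,0,6,0,0,0],[0,0,10,0,0,0],[-2,2,14,0,0,0],[-4,4,17,0,0,0],[-6,7,20,0,0,0],[-8,8,23,0,0,0],[-9,8,24.5,0,0,0],[-9,8,24.5,0,0,0],[-9,8,24.5,0,0,0]]]' 0
python3 look.py w6; python3 - <<'E'
from h import *
p=cv2.imread("pics/w6.png");f=np.load("w6.npz",allow_pickle=True);s=f["st"].item()
x,y=proj("wrist",[.553,-.083,.14],s)[0].astype(int);print(x,y)
o=cv2.resize(p,None,fx=3,fy=3,interpolation=cv2.INTER_CUBIC); a,b=max(0,y*3-300),max(0,x*3-400); cv2.imwrite("pics/w6c.png",o[a:a+600,b:b+800])
E
```

```text
time_s: 12.02
position: [0.5278, -0.1481, 0.1385]
tcp_rot: [180.0, -0.1, -12.5]
force: [-2.6, 1.3, 15.3]
opening: 0.007
grip_force: 7.7
time_s: 12.85
position: [0.4367, -0.0676, 0.3819]
tcp_rot: [180.0, -0.1, -12.5]
force: [0.5, -0.9, -1.3]
opening: 0.007
grip_force: 0.0
12.85 [ 0.43672002 -0.06763103  0.38188857] [ 1.79970522e+02 -1.10378004e-01 -1.24868515e+01] [ 0.5305507  -0.86644542 -1.25423771]
[206.27057322  54.19541197] [192.21724783  -0.2238014 ]
skirt ((588.796142578125, -18.507537841796875), (109.58460998535156, 109.86022186279297), 102.30430603027344)
line -138.5 140.6 -138.55247981544971
index 0.047 -138.25 233.0 -138.26302363050013
index 0.049 -138.0 241.0 -138.22748208801724
index 0.051 -138.25 235.0 -138.31290064101924
index 0.053 -138.0 237.0 -138.26992252351025
270 74
```

View pics/w6c.png

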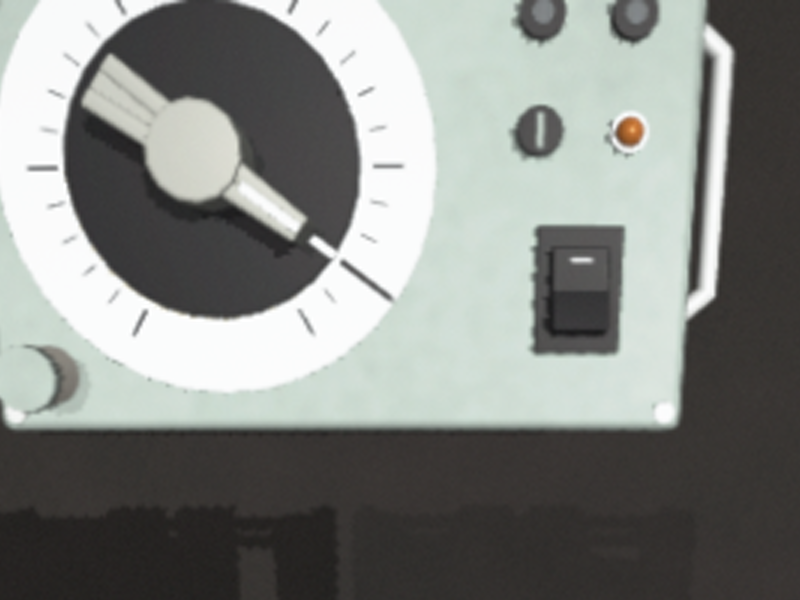

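The rocker at (580,290) is tipped over: its far half is now flat and lit, and the near half is raised. The index is still on the long line at (350,270).

```bash
python3 -c "
from station import arm
print(arm.hand_in())"
```

```text
the job is handed in; nothing more can be done
None
```

The job is handed in: the dial index measures within about 0.3° of the long line, the rocker was then pressed to its stop and looks fully on, and the arm is clear of everything; no verdict came back.

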